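Clamp a test coupon with a turnbuckle sleeve

ROBOT

A 7-joint arm with a two-finger parallel gripper is mounted at the origin on the work surface. World frame = base frame: x ahead of the robot, y to its left, z up, the work surface at z = 0. Lengths are in mm, angles in degrees, forces in N, time in s.
With the tool pointing down it reaches from about 350 to 900 mm from the base axis. Payload 19.9 kg.
Tool frame: the origin (TCP) lies midway between the tips of the shut fingers; the grasp point (between the pads) lies ctrl.hold_point_z behind it (ctrl.hold_point_z is the distance from the TCP to the grasp point, in mm); z points along the fingers, x is the direction in which the jaws open and shut, and the axes are right-handed (so a half turn about z gives the same grasp; the last joint's range is limited). The gripper opens to 94 mm and grips with 3 to 60 N. Pads are 16 mm wide; open, the fingers measure 119 mm over their backs; the gripper's body (75 mm by 177 mm) begins 78 mm behind the grasp point.
Start: joints at [65.117, 23.915, -0.59, 92.452, 0.269, 63.638, -3.037], TCP at [239.227, -577.381, 205.425] pointing down, gripper open.
Joint ranges: [-161.28, 161.28], [-22.2, 115.67], [-73.04, 71.86], [3.21, 147.25], [-68.34, 248.33], [10.77, 114.83], [-161.83, 161.83]. Speed limits (degrees/s): [108.29, 108.29, 136.94, 136.94, 172.46, 172.46, 172.46].

INTERFACE

Orientations are given as a 3x3 rotation matrix whose columns are the frame's x, y, z axes.
In Python, from bench import ctrl, get_image, calibration gives the robot as it stands.
- The arm moves only by the shell command python3 -m jog 'ROWS'. ROWS is JSON, a list of rows, each a list of 7 numbers: the turn, a rotation vector about the tool's x, y, z in units of 5 degrees (1.0 is 5 degrees), then the shift along the tool's x, y, z in units of 60 mm (1.0 is 60 mm), then the finger opening in mm, from 0 to 94. In form: [[ax, ay, az, tx, ty, tz, gripper], ...]. A call has exactly 8 rows; each row shifts and turns the commanded pose from where the row before left it, along the tool's axes as they then stand; what a row does not reach is not made up. A row lasts 1/8 s, in which the tool goes at most 62.5 mm and 10.7 degrees, less where a joint would pass 70% of its speed; a pose out of reach is approached as far as the arm can. A call is refused whole if a number of a shift passes 1 or a number of a turn 1, either way. A call with a gripper value outside its range is refused whole. The fingers move at their own pace and stop on an object; the grip force is fixed at half the most. Time passes only in rows, so rows that do not move let the fingers close, or fill a call up. It gives the time, the measured TCP pose, the force and the opening at its end, in the units of the state.
- ctrl.get_state(): the state, without advancing time (a new reading comes with each control period).
- get_image(name): name is "side" or "top" or "wrist"; returns (picture, depth): 400x640x3 uint8, red, green, blue; 400x640 float32, mm along the optical axis (not along the pixel's ray), 0 where there is no reading.
- calibration(name): a dict with "mtx" (3x3 intrinsics, pixels), "position" and "attitude" of the camera in the world. Camera axes: x right, y down, z forward; pixel columns grow to the right and rows downward; lengths in mm; the calibration is good to about 2 mm. A picture is of the moment at which its call begins: read the wrist's pose just before it. calibration takes no time and is no camera call; for the wrist camera it gives the pose at the moment of the call.
- ctrl.sign_off(): hands the job in, once; it reports no verdict.
The state is a dict: "t": time; "joints": joint angles; "joint_vel": joint speeds; "effort": joint torques, N m; "ee_pos": TCP position; "tool_rot": TCP orientation; "ft_force": force on the tool from outside, world axes, zero at the start; "ft_torque": the same for the moment, N m; "gripper_width": finger opening in mm.
Only numpy, scipy, OpenCV 4.12 (cv2) and the standard library are available. Lean on these libraries where they do the work, as an engineer would, in place of code of your own. Each camera call takes 0.05 s, during which the arm holds its last target.

TASK

Of the two bench clamps, take the one with the steel test coupon lying between its jaws. Turn its brass turnbuckle sleeve by swinging the lever up and over, away from the robot's side, until it stops, so that both jaws draw in together and grip the coupon, then let go. Leave the lever of the empty clamp as it is.

Things in the scene. Friction and masses are not known exactly. Their poses are not given: they have to be found in the camera images.
- clamp: The clamp with the coupon, fixed, yawed up to 26 deg. Aluminium plate 130 (x) x 210 (y) x 12 mm; origin centre of its underside on the bench; x away from robot, y left. Brass sleeve along y, 60 long, 25 thick, mid at x -35, z 45. Lever at y 0: radial bar 10 thick, ball 20 wide centred 70 from the sleeve's line. Jaws 35 high; end blocks (over 50 either side) 59 high; only the lever is higher.
- clamp_sleeve (a joint): Turn of its sleeve, rad. 0 = open, lever leans 30 deg from upright to the clamp's -x (robot side); grows as the lever swings up and over to +x; 1.309 = stop, leaning 45 deg to +x. Lean to +x = value - 0.524. Starts 0 to 0.25. Each jaw draws in 5.5 mm/rad; rubber faces meet the coupon at about 1.13, grip it at the stop. Friction 0.09 N m, rising to 0.15 at the stop; stays where left.
- coupon_center (a point): Centre of the loose plain steel coupon, 25 (x) x 50 (y) x 10 mm high, lying flat on the clamp's plate between the open rubber-faced jaws (62 mm apart at most), about 20 mm to +x of the plate's origin, long side along the clamp's y to within 5 degrees. The closing jaws push it to the middle.
- spare_ball (a point): Centre of the 20 mm lever ball of the other, identical but empty clamp, fixed about 0.3 to 0.5 m to the left or right of the first one. It is to stay as it is.
Mind the look-alikes: they are no part of the job. What is meant by the part that bears coupon_center is not purple, and is the smaller of those in its own colour.

How it is judged (in metres and radians):
At the end, for the whole second after the job is handed in: The loaded clamp's sleeve rests within 0.12 rad (7 degrees) of its stop (value above 1.19); the coupon is flat and square to 10 degrees, centred between the jaws (within 4 mm in the clamp's y, 12 mm in x of x = 20 mm); the empty clamp's lever ball is within 12 mm of its start (value of joint clamp_sleeve above 1.19 rad and velocity of joint clamp_sleeve below 0.05 rad/s and y of coupon_center in the frame of clamp between -0.004 and 0.004 m and x of coupon_center in the frame of clamp between 0.008 and 0.032 m and angle between the x axis of coupon_center and the x axis of clamp, either way round below 0.17 rad and angle between coupon_center's own z axis and vertical below 0.17 rad and distance of spare_ball from where it was at the start of the episode below 0.012 m); the robot touches nothing.
It fails at once if the empty clamp's lever is turned (its ball moved more than 15 mm) (distance of spare_ball from where it was at the start of the episode above 0.015 m).
It also fails if it takes over 29 s, if anything falls off the work surface, if the arm or the gripper's body presses on something with over 40 N, if the wrist force passes 120 N, or if a joint passes its speed limit or range.

## Working session

There is one attempt and no reset: what is moved stays moved. The work goes in short steps, Python scripts to look and compute and a shell command to move; the robot and the scene stay as the last step left them, time stands still between calls to the robot, and variables do not carry over. Pictures are saved under pics/ and viewed, and the job is handed in when it is done.

```bash
ls; mkdir -p pics; python3 - <<'E'
from bench import ctrl,get_image,calibration
import cv2
s=ctrl.get_state();print(s, ctrl.hold_point_z)
for n in ["side","top"]:
    im,d=get_image(n);cv2.imwrite(f"pics/{n}0.png",im[:,:,::-1]);c=calibration(n);print(n,c)
    import numpy as np
    np.savez(f"{n}0.npz",im=im,d=d,**c)
E
```

```text
pics
{'t': 0.0, 'joints': array([65.11800485, 23.94742141, -0.59058851, 92.4860967 ,  0.27078994,
       63.63744484, -3.03789867]), 'joint_vel': array([-0.06174396, -0.1289346 ,  0.12153182, -0.02978271, -0.02054276,
       -0.04162263, -0.01817324]), 'effort': array([-2.18922913e-03, -8.51258826e+01,  6.37489054e-01, -4.25993979e+01,
       -4.89717897e-02,  1.85744982e-02,  5.33673074e-05]), 'ee_pos': array([ 239.05744259, -577.06272337,  204.82780043]), 'tool_rot': array([[ 3.82753829e-01, -9.23850196e-01, -5.67225479e-04],
       [-9.23849578e-01, -3.82754232e-01,  1.07496433e-03],
       [-1.21021396e-03,  1.12584305e-04, -9.99999261e-01]]), 'ft_force': array([-0.77711167,  0.53717122, -0.27090305]), 'ft_torque': array([-0.01379826, -0.06835456, -0.01073525]), 'gripper_width': 94.13884491295273} 18.8
side {'mtx': array([[463.69137381,   0.        , 318.24632329],
       [  0.        , 463.69137381, 199.01184152],
       [  0.        ,   0.        ,   1.        ]]), 'position': array([463.59049652, 603.36547632, 775.11975825]), 'attitude': array([[-0.97542537, -0.15743307,  0.15414338],
       [-0.22025467,  0.71503848, -0.66348162],
       [-0.0057645 , -0.6811276 , -0.73214204]])}
top {'mtx': array([[370.80531153,   0.        , 320.47826911],
       [  0.        , 370.80531153, 202.22906779],
       [  0.        ,   0.        ,   1.        ]]), 'position': array([507.37123057, -37.89255055, 719.55945261]), 'attitude': array([[-0.02589053, -0.99039526,  0.13581939],
       [-0.99759624,  0.03433319,  0.06019119],
       [-0.06427618, -0.13393453, -0.98890349]])}
```

View pics/side0.png

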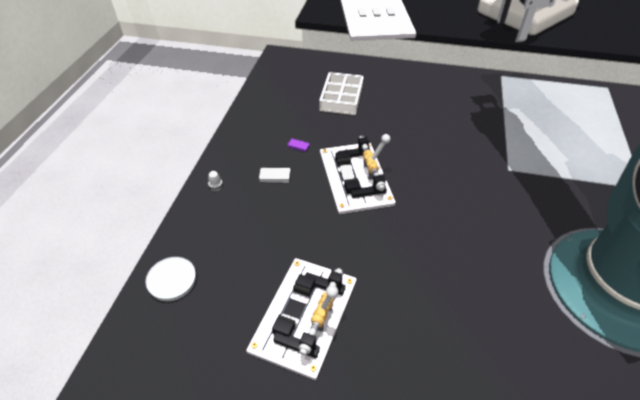

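View pics/top0.png

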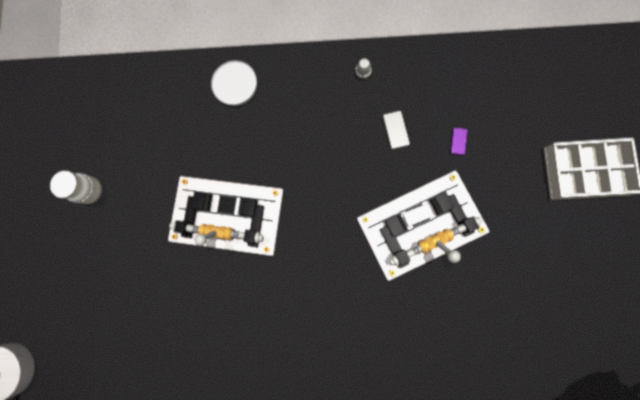

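```bash
python3 - <<'E'
import cv2,numpy as np
t=cv2.imread("pics/top0.png");s=cv2.imread("pics/side0.png")
a=cv2.resize(t[100:290,345:505],(400,475),interpolation=cv2.INTER_CUBIC)
b=cv2.resize(t[165:265,160:290],(400,308),interpolation=cv2.INTER_CUBIC)
o=np.zeros((475,800,3),np.uint8);o[:,:400]=a;o[:308,400:]=b
cv2.imwrite("pics/crop0.png",o)
a=cv2.resize(s[125:225,250:410],(640,400),interpolation=cv2.INTER_CUBIC)
cv2.imwrite("pics/crop1.png",a)
E
```

```text
(no output)
```

View pics/crop0.png

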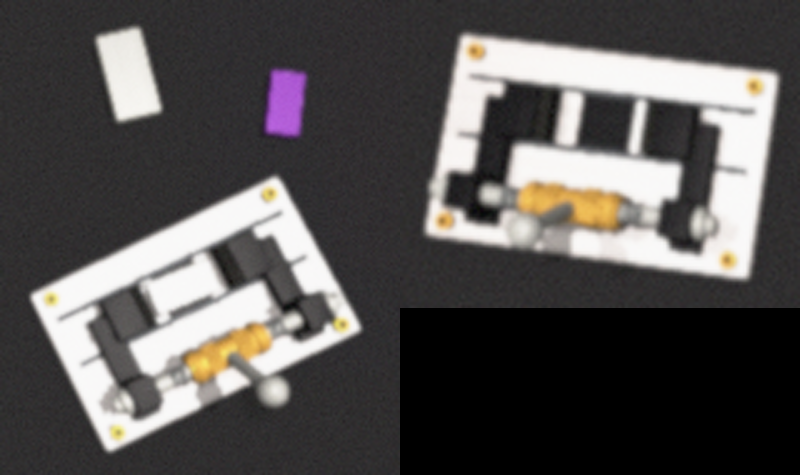

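View pics/crop1.png

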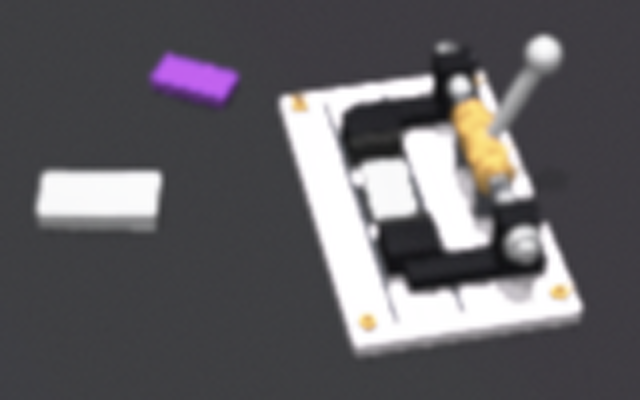

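```bash
cat > h.py <<'E'
import numpy as np,cv2
def ray(c,px):
    K=c["mtx"];d=c["attitude"]@(np.linalg.inv(K)@np.array([px[0],px[1],1.]));return c["position"],d
def plane(c,px,z):
    p,d=ray(c,px);return p+d*(z-p[2])/d[2]
def dep(c,px,d):
    p,r=ray(c,px);return p+r*d
def proj(c,P):
    q=c["mtx"]@(c["attitude"].T@(np.array(P)-c["position"]));return q[:2]/q[2]
def tri(c1,p1,c2,p2):
    a,u=ray(c1,p1);b,v=ray(c2,p2);M=np.c_[u,-v];s,t=np.linalg.lstsq(M,b-a,rcond=None)[0]
    return (a+s*u+b+t*v)/2,np.linalg.norm(a+s*u-b-t*v)
E
python3 - <<'E'
from h import *
T=np.load("top0.npz");S=np.load("side0.npz")
for n,c in (("top",T),("side",S)):
    im=c["im"];hsv=cv2.cvtColor(im,cv2.COLOR_RGB2HSV)
    g=cv2.inRange(hsv,(12,110,90),(40,255,255))
    k,l,st,ce=cv2.connectedComponentsWithStats(g)
    print(n,"gold")
    for i in range(1,k):
        if st[i,4]>=4: print(ce[i].round(1),st[i,4],plane(c,ce[i],13 if st[i,4]<60 else 45).round(0))
    w=cv2.inRange(hsv,(0,0,120),(180,60,255))
    w=cv2.morphologyEx(w,cv2.MORPH_OPEN,np.ones((7,7)) if n=="top" else np.ones((3,3)))
    for ct in cv2.findContours(w,cv2.RETR_EXTERNAL,cv2.CHAIN_APPROX_NONE)[0]:
        a=cv2.contourArea(ct)
        if 250<a<12000:
            r=cv2.minAreaRect(ct);b=cv2.boxPoints(r);q=np.array([plane(c,x,12)[:2] for x in b])
            print("white",np.round(r[0]),a,q.round(0).tolist(),"sides",np.linalg.norm(np.diff(q,axis=0),axis=1).round(0))
d=T["d"]
for p in [(417,213),(228,205),(396,130),(454,256),(204,239),(420,245)]:
    print(p,dep(T,p,d[p[1],p[0]]).round(0), d[p[1],p[0]])
E
```

```text
top gold
[452.4 177.3] 14 [ 644. -247.   13.]
[184.2 181.4] 14 [656. 276.  13.]
[274.8 192.6] 12 [626.  94.  13.]
[365. 219.] 9 [569. -79.  13.]
[215.8 230.9] 296 [553. 199.  45.]
[480.7 229.3] 18 [ 543. -291.   13.]
[435.4 240.2] 362 [ 525. -200.   45.]
[174.1 236.4] 17 [547. 293.  13.]
[266.2 249. ] 10 [518. 111.  13.]
[391.4 272.4] 13 [ 468. -123.   13.]
white [ 10. 373.] 816.5 [[343.0, 634.0], [343.0, 593.0], [248.0, 585.0], [249.0, 625.0]] sides [41. 95. 40.]
white [456. 245.] 324.0 [[500.0, -215.0], [549.0, -244.0], [532.0, -274.0], [483.0, -244.0]] sides [58. 34. 57.]
white [226. 215.] 5148.0 [[538.0, 305.0], [672.0, 290.0], [634.0, 78.0], [504.0, 98.0]] sides [135. 216. 132.]
white [422. 224.] 4586.0 [[573.0, -62.0], [663.0, -257.0], [539.0, -306.0], [452.0, -116.0]] sides [215. 133. 209.]
white [ 71. 185.] 943.5 [[638.0, 560.0], [694.0, 555.0], [676.0, 462.0], [620.0, 468.0]] sides [57. 94. 56.]
white [565. 172.] 804.5 [[692.0, -437.0], [696.0, -469.0], [599.0, -471.0], [596.0, -440.0]] sides [32. 97. 32.]
white [589. 171.] 848.0 [[694.0, -480.0], [698.0, -514.0], [600.0, -5
[... 1333 characters left out ...]
white [564. 131.] 10943.5 [[245.0, -265.0], [203.0, -698.0], [-175.0, -698.0], [-60.0, -280.0]] sides [435. 378. 434.]
white [341.  92.] 1453.0 [[699.0, -411.0], [730.0, -613.0], [604.0, -614.0], [585.0, -414.0]] sides [205. 126. 201.]
white [542.  20.] 1627.0 [[165.0, -1225.0], [-96.0, -1281.0], [-52.0, -973.0], [179.0, -924.0]] sides [266. 311. 236.]
white [490.   8.] 300.5 [[262.0, -1205.0], [179.0, -1222.0], [185.0, -1082.0], [264.0, -1065.0]] sides [ 85. 141.  81.]
(417, 213) [ 577. -175.   20.] 692.66895
(228, 205) [606. 188.   8.] 730.61334
(396, 130) [ 742. -146.   13.] 724.29
(454, 256) [ 497. -209.  118.] 583.5668
(204, 239) [535. 193. 118.] 612.2822
(420, 245) [507. -38. 720.] 0.0
```

Candidates (top view): steel piece in the right clamp (417,213), a bigger steel block on the bench (396,130), a purple block (459,140), and the left clamp (228,205), which shows only dark plate at plate height. The piece at (417,213) is steel-coloured, smaller than the bench block, and its top is at z≈20, so the right clamp is the target. The enlarged crops confirm this. The screws put that clamp's centre at (556,-185) with yaw 24°. The ball is at clamp x≈-64, y≈2, and the tool is already lined up with it.

```bash
python3 -m jog '[[0,0,-0.3,-0.47,-0.71,0,0],[0,0,0,-0.47,-0.71,0,0],[0,0,0,-0.47,-0.71,0,0],[0,0,0,-0.47,-0.71,0,0],[0,0,0,-0.47,-0.71,0,0],[0,0,0,-0.47,-0.71,0,0],[0,0,0,-0.47,-0.71,0,0],[0,0,0,-0.47,-0.71,0,0]]'; cat > rep.py <<'E'
from h import *
from bench import ctrl
s=ctrl.get_state();R=s["tool_rot"];p=s["ee_pos"]
C=np.array([556,-185,0]);a=np.radians(24);X=np.array([[np.cos(a),-np.sin(a),0],[np.sin(a),np.cos(a),0],[0,0,1]])
print("t",s["t"],"ee",p.round(1),"in clamp",(X.T@(p-C)).round(1),"F clamp",(X.T@s["ft_force"]).round(1),"w",round(s["gripper_width"],1))
print("toolaxes in clamp\n",(X.T@R).round(3))
E
python3 rep.py
```

```text
t: 1.1
ee_pos: [460.4, -231.9, 205.3]
tool_rot: [[0.407, -0.914, -0.0], [-0.914, -0.407, 0.0], [-0.0, 0.0, -1.0]]
ft_force: [0.8, -0.5, -0.1]
gripper_width: 17.5
t 1.1 ee [ 460.4 -231.9  205.3] in clamp [-106.4   -3.9  205.3] F clamp [ 0.6 -0.8 -0.1] w 17.5
toolaxes in clamp
 [[ 0. -1. -0.]
 [-1. -0.  0.]
 [-0.  0. -1.]]
```

```bash
python3 -m jog '[[0,0,0,-0.08,0,0.3,0],[0,0,0,0,0,0.4,0],[0,0,0,0,0,0.4,0],[0,0,0,0,0,0.4,0],[0,0,0,0,0,0.4,0],[0,0,0,0,0,0.2,0],[0,0,0,0,0,0,0],[0,0,0,0,0,0,0]]'; python3 rep.py
python3 - <<'E'
from bench import get_image
import cv2
for n,(x,y) in (("side",(290,110)),("top",(345,165))):
    im,d=get_image(n);cv2.imwrite(f"pics/{n}1.png",cv2.resize(im[y:y+120,x:x+160,::-1],(640,480),interpolation=cv2.INTER_CUBIC))
E
```

```text
t: 2.1
ee_pos: [458.4, -229.2, 80.2]
tool_rot: [[0.407, -0.914, 0.001], [-0.914, -0.407, -0.0], [0.001, -0.001, -1.0]]
ft_force: [-0.1, 0.0, 0.4]
gripper_width: 1.0
t 2.1 ee [ 458.4 -229.2   80.2] in clamp [-107.2   -0.7   80.2] F clamp [-0.1  0.   0.4] w 1.0
toolaxes in clamp
 [[ 0.    -1.     0.001]
 [-1.    -0.    -0.001]
 [ 0.001 -0.001 -1.   ]]
```

View pics/side1.png

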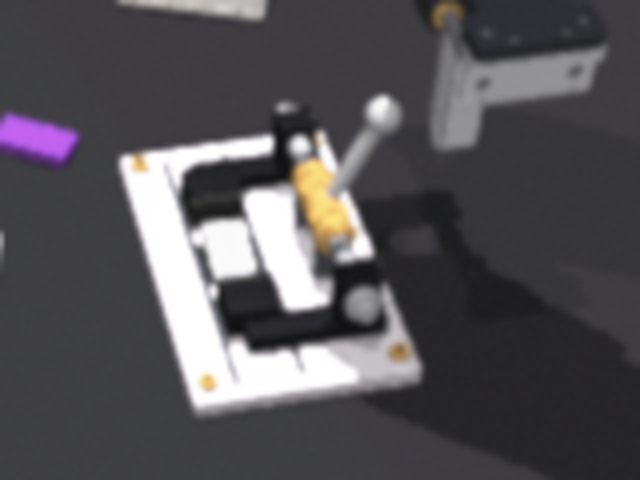

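View pics/top1.png

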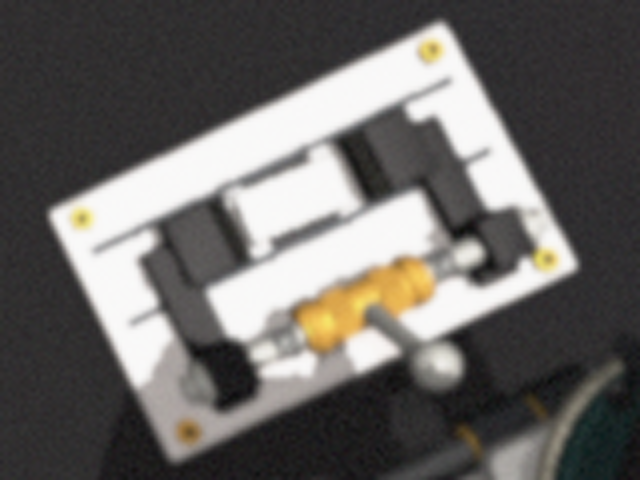

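The side crop has the fingers (455,100) just on the robot side of the ball (382,112), in line with it. Starting the push.

```bash
python3 -m jog '[[0,0,0,-0.01,-0.15,0,0],[0,0,0,0,-0.15,0,0],[0,0,0,0,-0.15,0,0],[0,0,0,0,-0.15,0,0],[0,0,0,0,-0.15,0,0],[0,0,0,0,-0.15,0,0],[0,0,0,0,-0.15,0,0],[0,0,0,0,-0.15,0,0]]'; python3 rep.py
python3 - <<'E'
from bench import get_image
import cv2
for n,(x,y) in (("side",(290,110)),):
    im,d=get_image(n);cv2.imwrite(f"pics/{n}2.png",cv2.resize(im[y:y+120,x:x+160,::-1],(640,480),interpolation=cv2.INTER_CUBIC))
E
```

```text
t: 3.2
ee_pos: [523.5, -199.0, 79.2]
tool_rot: [[0.407, -0.914, -0.001], [-0.914, -0.407, 0.0], [-0.0, 0.001, -1.0]]
ft_force: [-3.3, -2.2, -1.0]
gripper_width: 0.4
t 3.2 ee [ 523.5 -199.    79.2] in clamp [-35.4   0.4  79.2] F clamp [-3.9 -0.7 -1. ] w 0.4
toolaxes in clamp
 [[-0.    -1.    -0.001]
 [-1.     0.     0.   ]
 [-0.     0.001 -1.   ]]
```

View pics/side2.png

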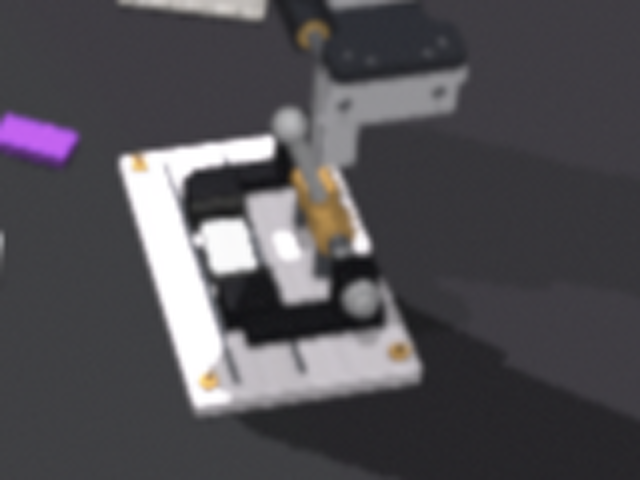

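The lever (ball at about (290,122) in the crop) is past upright and the push is about 4 N. Continuing in smaller steps.

```bash
python3 -m jog '[[0,0,0,0,-0.05,0,0],[0,0,0,0,-0.05,0,0],[0,0,0,0,-0.05,0,0],[0,0,0,0,-0.04,0,0],[0,0,0,0,-0.03,0,0],[0,0,0,0,-0.03,0,0],[0,0,0,0,-0.02,0,0],[0,0,0,0,0,0,0]]'; python3 rep.py
```

```text
t: 4.25
ee_pos: [538.4, -192.5, 79.5]
tool_rot: [[0.407, -0.913, 0.0], [-0.913, -0.407, 0.0], [-0.0, -0.0, -1.0]]
ft_force: [-2.2, -2.2, 0.3]
gripper_width: 0.5
t 4.25 ee [ 538.4 -192.5   79.5] in clamp [-19.2   0.3  79.5] F clamp [-2.9 -1.1  0.3] w 0.5
toolaxes in clamp
 [[ 0. -1.  0.]
 [-1. -0.  0.]
 [-0. -0. -1.]]
```

```bash
python3 -m jog '[[0,0,0,0,-0.02,0,0],[0,0,0,0,-0.02,0,0],[0,0,0,0,-0.02,0,0],[0,0,0,0,-0.02,0,0],[0,0,0,0,0,0,0],[0,0,0,0,0,0,0],[0,0,0,0,0,0,0],[0,0,0,0,0,0,0]]'; python3 rep.py
```

```text
t: 5.25
ee_pos: [542.4, -190.7, 79.4]
tool_rot: [[0.407, -0.914, -0.001], [-0.914, -0.407, -0.0], [-0.0, 0.001, -1.0]]
ft_force: [-5.7, -3.8, 1.4]
gripper_width: 0.3
t 5.25 ee [ 542.4 -190.7   79.4] in clamp [-14.7   0.3  79.4] F clamp [-6.8 -1.1  1.4] w 0.3
toolaxes in clamp
 [[-0.    -1.    -0.001]
 [-1.     0.     0.   ]
 [-0.     0.001 -1.   ]]
```

```bash
python3 -m jog '[[0,0,0,0,-0.02,0,0],[0,0,0,0,-0.02,0,0],[0,0,0,0,0,0,0],[0,0,0,0,0,0,0],[0,0,0,0,0,0,0],[0,0,0,0,0,0,0],[0,0,0,0,0,0,0],[0,0,0,0,0,0,0]]'; python3 rep.py
python3 - <<'E'
from bench import get_image
import cv2
for n,(x,y) in (("side",(290,110)),):
    im,d=get_image(n);cv2.imwrite(f"pics/{n}3.png",cv2.resize(im[y:y+120,x:x+160,::-1],(640,480),interpolation=cv2.INTER_CUBIC))
E
```

```text
t: 6.25
ee_pos: [543.1, -190.5, 79.0]
tool_rot: [[0.406, -0.914, -0.003], [-0.914, -0.406, -0.0], [-0.001, 0.003, -1.0]]
ft_force: [-13.1, -5.3, 4.0]
gripper_width: 0.3
t 6.25 ee [ 543.1 -190.5   79. ] in clamp [-14.    0.2  79. ] F clamp [-14.1   0.5   4. ] w 0.3
toolaxes in clamp
 [[-0.001 -1.    -0.003]
 [-1.     0.001  0.001]
 [-0.001  0.003 -1.   ]]
```

View pics/side3.png

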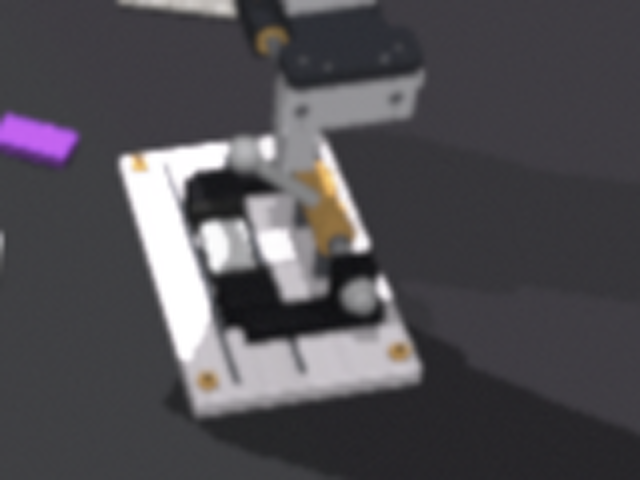

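```bash
python3 -m jog '[[0,0,0,0,-0.02,0,0],[0,0,0,0,-0.02,0,0],[0,0,0,0,-0.01,0,0],[0,0,0,0,0,0,0],[0,0,0,0,0,0,0],[0,0,0,0,0,0,0],[0,0,0,0,0,0,0],[0,0,0,0,0,0,0]]'; python3 rep.py
```

```text
t: 7.3
ee_pos: [543.7, -190.3, 78.7]
tool_rot: [[0.405, -0.914, -0.007], [-0.914, -0.405, -0.001], [-0.002, 0.007, -1.0]]
ft_force: [-26.3, -9.5, 12.0]
gripper_width: 0.4
t 7.3 ee [ 543.7 -190.3   78.7] in clamp [-13.4   0.1  78.7] F clamp [-27.9   2.   12. ] w 0.4
toolaxes in clamp
 [[-0.002 -1.    -0.007]
 [-1.     0.002  0.002]
 [-0.002  0.007 -1.   ]]
```

The force climbs to 28 N with only about 0.6 mm of movement, so the lever is on its stop. Backing straight off, then up and clear.

```bash
python3 -m jog '[[0,0,0,0,0.05,0,0],[0,0,0,0,0.1,0,0],[0,0,0,0,0.3,0,0],[0,0,0,0,0.5,0,0],[0,0,0,0,0.5,-0.4,0],[0,0,0,0,0.5,-0.5,0],[0,0,0,0,0.5,-0.5,0],[0,0,0,0,0,0,0]]'; python3 rep.py
python3 - <<'E'
from bench import get_image,calibration
from h import *
Cc=np.array([556,-185,0]);a=np.radians(24);X=np.array([[np.cos(a),-np.sin(a),0],[np.sin(a),np.cos(a),0],[0,0,1]])
o=[]
for n,(x,y) in (("side",(290,110)),("top",(345,165))):
    im,d=get_image(n);c=calibration(n);np.savez(f"{n}4.npz",im=im,d=d,**c);cv2.imwrite(f"pics/{n}4full.png",im[:,:,::-1])
    o.append(cv2.resize(im[y:y+120,x:x+160,::-1],(400,300),interpolation=cv2.INTER_CUBIC))
cv2.imwrite("pics/after4.png",np.hstack(o))
T=np.load("top4.npz")
for q in (1.13,1.19,1.309):
    th=q-0.524;P=np.array([-35+70*np.sin(th),0,45+70*np.cos(th)])
    W=Cc+X@P;print(q,[proj(np.load(f),W).round(1) for f in("side4.npz","top4.npz")])
a0=np.load("top0.npz")["im"][165:265,160:290].astype(int);a1=T["im"][165:265,160:290].astype(int)
print("spare region diff mean/max",abs(a0-a1).mean(),abs(a0-a1).max())
E
```

```text
t: 8.3
ee_pos: [412.2, -249.9, 165.5]
tool_rot: [[0.404, -0.915, 0.003], [-0.915, -0.404, -0.002], [0.003, -0.002, -1.0]]
ft_force: [0.6, -0.2, -1.2]
gripper_width: 0.3
t 8.3 ee [ 412.2 -249.9  165.5] in clamp [-157.7   -0.8  165.5] F clamp [ 0.5 -0.5 -1.2] w 0.3
toolaxes in clamp
 [[-0.003 -1.     0.002]
 [-1.     0.003 -0.003]
 [ 0.003 -0.002 -1.   ]]
1.13 [array([355.5, 145.2]), array([432. , 217.5])]
1.19 [array([353.9, 146.3]), array([430.7, 215.8])]
1.309 [array([351.1, 148.5]), array([428.2, 212.8])]
spare region diff mean/max 1.9457948717948719 17
```

View pics/after4.png

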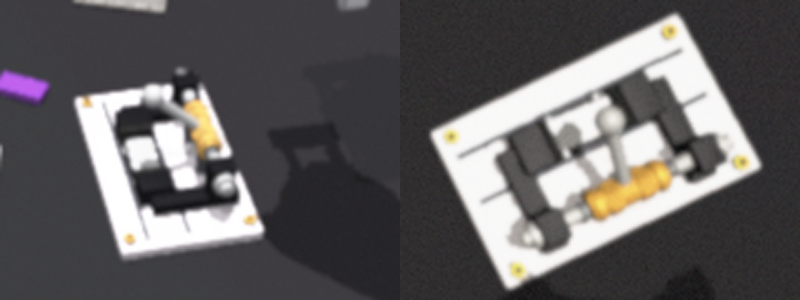

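```bash
python3 - <<'E'
from h import *
T=np.load("top4.npz");c=T
# rectify plate-top-of-coupon plane z=22 into clamp frame, 6px/mm
a=np.radians(24);X=np.array([[np.cos(a),-np.sin(a)],[np.sin(a),np.cos(a)]])
src=[];dst=[]
for x,y in ((-20,-60),(-20,60),(60,60),(60,-60)):
    w=np.array([556,-185])+X@np.array([x,y]);src.append(proj(c,[*w,22]));dst.append(((60-y)*6,(60-x)*6))
H=cv2.getPerspectiveTransform(np.float32(src),np.float32(dst))
o=cv2.warpPerspective(np.ascontiguousarray(T["im"][:,:,::-1]),H,(720,480),flags=cv2.INTER_CUBIC)
for x,y in ((20,0),(32.5,25),(32.5,-25),(7.5,25),(7.5,-25)): cv2.circle(o,((60-y)*6,int((60-x)*6)),3,(0,0,255),-1)
cv2.imwrite("pics/rect4.png",o)
E
```

```text
(no output)
```

View pics/rect4.png

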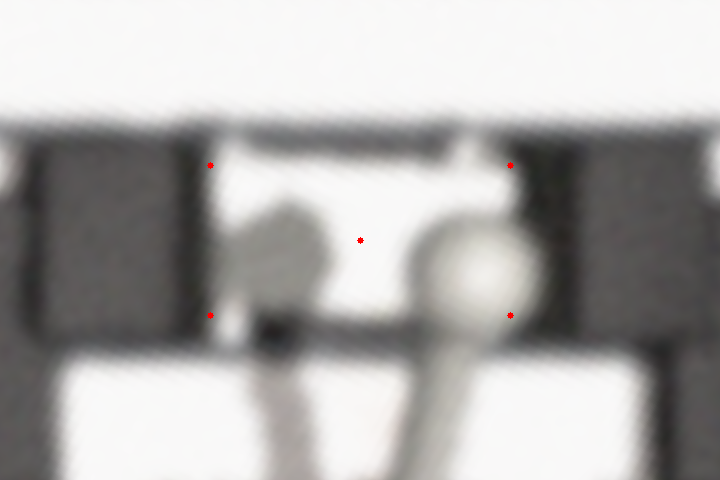

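The rectified view shows the coupon gripped between both jaw faces (columns 210 and 515). It is square, and its edges are at about x 8 and 32. The arm is clear, so I'm handing in.

```bash
python3 -c "
from bench import ctrl
print(ctrl.sign_off())"
```

```text
the job is handed in; nothing more can be done
None
```

I closed the right-hand clamp, the one holding the smaller steel coupon, and handed the job in at about 8.4 s. I pushed its lever over with the shut fingers until it stopped, then backed the arm well clear.

What the last checks showed:
- **Lever at its stop:** the push rose to 28 N while the fingers moved only about 0.6 mm. After release, the ball's pixels in both views match a sleeve value of about 1.31 to within about 1.5 px.
- **Coupon:** it is held against both jaw faces and looks square. It sits within about 1 mm of y = 0 and near x = 20 mm. The lever ball and its shadow hide parts of it in the top view.
- **Empty clamp:** I never went near it, and its area in the top view shows only image noise compared with the start.
- **Robot:** the force reading is about 1 N, so it is touching nothing.

No check failed or disagreed.

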